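Peg the gun emplacement against the hill's parapet

ROBOT

A 6-joint arm with a two-finger parallel gripper is mounted at the origin on the work surface. World frame = base frame: x ahead of the robot, y to its left, z up, the work surface at z = 0. Lengths are in m, angles in rad, forces in N, time in s.
With the tool pointing down it reaches from about 0.325 to 0.9 m from the base axis. Payload 6.1 kg.
Tool frame: the origin (TCP) lies on the centre line of the jaws, within the pads' length; the fingertips stand 22 mm ahead of it and the grasp point (between the pads) lies 3 mm ahead of it (robot.tcp_to_tips is the distance from the TCP to the fingertips, in m); z points along the fingers, y is the line along which they close (so a half turn about z gives the same grasp; the last joint's range is limited). The gripper opens to 85 mm and grips with 20 to 120 N. Pads are 22 mm wide; open, the fingers measure 114 mm over their backs; the gripper's body (76 mm by 85 mm) begins 54 mm behind the grasp point. The pads swing forward as they close: fully open they stand 13 mm farther back than shut.
Start: joints at [-1.31, 0.22, 1.526, -0, 1.395, -0.126], TCP at [0.236, -0.579, 0.253] pointing down, gripper open.
Joint ranges: [-2.98, 2.98], [-0.91, 2.08], [0.09, 2.57], [-1.24, 4.39], [0.2, 2.65], [-2.68, 2.68]. Speed limits (rad/s): [2.57, 2.57, 3.01, 3.14, 3.14, 3.14].

INTERFACE

Orientations are given as [roll, pitch, yaw] about the fixed x, y, z axes, in that order (R = Rz(yaw) Ry(pitch) Rx(roll)).
In Python, from station import sense, optics, robot, boxes_of, pinpoint gives the robot as it stands.
- The arm moves only by the shell command python3 -m pendant 'ROWS'. ROWS is JSON, a list of rows, each an object of numbers: "hand": the closure, from -1 (fully open) to 1 (shut), so that 0 is half open; "x", "y", "z": the shift along the world's x, y, z in mm; "ax", "ay", "az": the turn, a rotation vector about the world's x, y, z in degrees. In form: [{"hand": .., "x": .., "y": .., "z": .., "ax": .., "ay": .., "az": ..}, ...]. A call has 1 to 8 rows; each row shifts and turns the commanded pose from where the row before left it; what a row does not reach is not made up. A row lasts 1/8 s, in which the tool goes at most 62.5 mm and 10.7 degrees, less where a joint would pass 70% of its speed; a pose out of reach is approached as far as the arm can. A call is refused whole if a number of a shift passes 62.5 or a number of a turn 10.7, either way. A call with a gripper value outside its range is refused whole. The fingers move at their own pace and stop on an object; the grip force is fixed at half the most. Time passes only in rows, so rows that do not move let the fingers close. It gives the time, the measured TCP pose, the force, the opening and the grip force at its end, in the units of the state.
- sense(): the state, without advancing time (a new reading comes with each control period).
- optics.snapshot(name): name is "scene" or "top"; returns (picture, depth): 420x560x3 uint8, blue, green, red; 420x560 float32, m along the optical axis (not along the pixel's ray), 0 where there is no reading.
- optics.camera_info(name): a dict with "camera_matrix" (3x3 intrinsics, pixels), "extrinsics" (4x4, takes a point from camera to world coordinates). Camera axes: x right, y up, looking along -z (the intrinsics and any distortion apply to the point x, -y, -z); pixel columns grow to the right and rows downward; lengths in m; the calibration is good to about 2 mm. A picture is of the moment at which its call begins. camera_info takes no time and is no camera call.
- robot.hand_in(): hands the job in; it is judged then, once.
Trained networks look in the newest picture that a camera, given by its name, has taken for a name from the list of things; names that differ only in an ending like _2 or _b are one class to them, and where a whole thing is asked for, a point or a joint stands for the part that bears it (a point fixed in the world has none). Each returns a list of dicts, best first, with "score" (0 to 1); they miss things now and then, are a little off and sometimes report something else, mostly with a low value. They report only what shows in the picture. A call takes as long as a camera call. They do not tell look-alikes from the thing itself.
- boxes_of(camera, name): "box" ([left, top, width, height] in pixels, round what is visible of it).
- pinpoint(camera, name): "centre" ([row, column] in pixels: a listed point, or the origin of a listed thing).
The state is a dict: "time_s": time; "joint_pos": joint angles; "joint_velocities": joint speeds; "joint_torque": joint torques, N m; "ee_pos": TCP position; "eef_rot": TCP orientation; "ft_force": force on the tool from outside, world axes, zero at the start; "ft_torque": the same for the moment, N m; "finger_gap": finger opening in m; "finger_force": force on a finger pad.
Only numpy, scipy, OpenCV 4.12 (cv2) and the standard library are available. Lean on these libraries where they do the work, as an engineer would, in place of code of your own. Each camera call takes 0.05 s, during which the arm holds its last target. There are 200 camera calls.

TASK

Get the gun emplacement ready for the game: push it across the hill until its flat side lies square against the parapet wall, then slide it along the wall until the peg under it drops into the peg hole in the hill top, so that it stops rocking and sits level and fully down with its flat side still to the wall. Leave the fuel drum, ruin, tape measure and dice tray where they are.

Things in the scene. Friction and masses are not known exactly. Their poses are not given: they have to be found in the camera images.
- hill: Fixed terrain hill with rusty corrugated sides, 196 mm (x) by 460 mm (y). Origin: centre of its underside, on the table; z up, +x to its far side with the wall. Its flat brown top is 50 mm above the table; plank strips 3 mm proud cover its ends (over 188 mm from the middle). The peg hole: plain, round, 19 mm wide, 14 mm deep, in the brown top, see wall_foot.
- wall_foot (a point): Foot of the hill's stone parapet wall, mid-length: hill x = +80 mm (the wall's inner face), y = 0, z = 50 mm. Axes as the hill's. The wall is straight, runs the hill's whole length, is 18 mm thick and 28 mm higher than the hill top. The hole's centre lies 71.3 mm from the wall, at an unknown place within 16 mm either way of this point's y (differs each time).
- emplacement: Loose D-shaped concrete pillbox, about 0.6 kg, slides stiffly (2 to 6 N). Base 12 mm thick, 110 mm wide (y): flat side at x = +55 mm of its frame, straight parallel sides from there to x = 0, then (gun slits) a half circle of 55 mm radius about the origin. Origin: on its underside, centre of that half circle; z its own up. House and 98 mm wide roof on it are set back 5 mm or more; top 62 mm up.
- peg (a point): Where the domed wooden peg (14 mm thick, 9 mm long) leaves the emplacement's underside: its x = -15 mm, y = 0, z = 0. Till the peg finds the hole the pillbox leans 7.4 degrees to its flat side, standing on the peg and the flat side's lower edge: round end's underside 14 mm, origin 7 mm, this point 9 mm above the hill top. Peg in the hole: level, all at the hill top.
- flat_edge (a point): Middle of the lower edge of the emplacement's flat side (its x = +55 mm, y = 0, z = 0). Leaning and touching the wall, it is 1.5 mm from the wall; when home, 0 to 4 mm. At the start it is on the hill top, 25 to 50 mm short of the wall, near either end of the hill (75 to 145 mm from the middle), turned up to 26 degrees from square to the wall.
- fuel_drum: Bystander: loose upright dull green drum, 36 mm diameter, 50 mm high, standing on the hill at the end where the emplacement is not. Origin: centre of its underside.
- ruin: Bystander: loose ruined house corner in grey stone on a 90 x 70 mm base, 84 mm high, on the table to the left (+y). Origin: centre of its underside.
- tape_measure: Bystander: loose black tape measure, 70 x 36 x 62 mm, on the table to the right (-y). Origin: centre of its underside.
- dice_tray: Bystander: loose six-sided wooden dice tray, 128 mm across and 28 mm high, on the table near right. Origin: centre of its underside.
Mind the look-alikes: they are no part of the job. What is shaped like the emplacement but yellow is not meant.

How it is judged:
By the outcome, as a careful person would: the job done as asked, in the order asked, and still so for the second after the job is handed in, with the robot touching nothing.
It also fails if it takes over 51 s, if anything falls off the work surface, if the arm or the gripper's body presses on something with over 40 N, if the wrist force passes 120 N, or if a joint passes its speed limit or range.

## Working session

There is one attempt and no reset: what is moved stays moved. The work goes in short steps, Python scripts to look and compute and a shell command to move; the robot and the scene stay as the last step left them, time stands still between calls to the robot, and variables do not carry over. Pictures are saved under pics/ and viewed, at most 10 in all, crops included, and the job is handed in when it is done.

```bash
mkdir -p pics; cat > h.py <<'E'
import numpy as np, cv2
from station import sense, optics, robot, boxes_of, pinpoint
def cloud(name,depth):
    i=optics.camera_info(name);K=np.array(i["camera_matrix"]);T=np.array(i["extrinsics"])
    r,c=np.indices(depth.shape)
    x=(c-K[0,2])/K[0,0]*depth;y=(r-K[1,2])/K[1,1]*depth
    P=np.stack([x,-y,-depth,np.ones_like(depth)],-1)@T.T
    P=P[...,:3];P[depth<=0]=np.nan
    return P
def proj(name,p):
    i=optics.camera_info(name);K=np.array(i["camera_matrix"]);T=np.array(i["extrinsics"])
    q=np.linalg.inv(T)@np.append(p,1);q=np.array([q[0],-q[1],-q[2]]);u=K@q
    return u[1]/u[2],u[0]/u[2]
E
python3 - <<'E'
from h import *
for n in("scene","top"):
    im,d=optics.snapshot(n);cv2.imwrite(f"pics/{n}0.png",im);np.save(f"pics/{n}0.npy",d)
    P=cloud(n,d); inf=optics.camera_info(n)
    print(n,np.round(inf["camera_matrix"],1).tolist(),np.round(inf["extrinsics"],3).tolist(),[k for k in inf], inf.get("distortion"))
    for t in("hill","emplacement","wall_foot","fuel_drum","flat_edge","peg"):
        print(t,[(np.round(q["centre"],1).tolist(),round(q["score"],2),np.round(P[int(q["centre"][0]),int(q["centre"][1])],3).tolist()) for q in pinpoint(n,t)[:3]])
print(sense())
E
```

```text
scene [[418.1, 0.0, 283.2], [0.0, 418.1, 208.6], [0.0, 0.0, 1.0]] [[-0.419, -0.541, 0.729, 1.329], [0.908, -0.256, 0.332, 0.485], [0.007, 0.801, 0.599, 0.768], [0.0, 0.0, 0.0, 1.0]] ['camera_matrix', 'extrinsics'] None
hill [([234.7, 276.3], 0.92, [0.564, 0.117, 0.05])]
emplacement [([272.8, 495.4], 0.79, [0.474, 0.651, 0.056]), ([229.1, 315.3], 0.75, [0.568, 0.226, 0.108]), ([192.5, 168.5], 0.73, [0.538, -0.253, 0.06])]
wall_foot [([235.9, 258.5], 0.55, [0.607, 0.086, 0.068]), ([271.7, 409.4], 0.55, [0.536, 0.464, 0.035])]
fuel_drum [([203.9, 250.0], 0.67, [0.493, 0.001, 0.069])]
flat_edge [([206.5, 156.6], 0.65, [0.557, -0.292, 0.009]), ([246.1, 297.7], 0.63, [0.586, 0.187, 0.052]), ([286.3, 485.0], 0.55, [0.477, 0.643, 0.007])]
peg [([195.4, 173.2], 0.97, [0.527, -0.245, 0.045]), ([230.8, 317.2], 0.95, [0.57, 0.232, 0.109]), ([237.2, 136.4], 0.64, [0.723, -0.22, 0.039])]
top [[412.2, 0.0, 273.6], [0.0, 412.2, 207.9], [0.0, 0.0, 1.0]] [[0.004, 0.986, -0.166, 0.239], [-1.0, 0.002, -0.01, 0.1], [-0.009, 0.166, 0.986, 1.563], [0.0, 0.0, 0.0, 1.0]] ['camera_matrix', 'extrinsics'] None

[... 579 characters left out ...]
{'time_s': 0.7, 'joint_pos': array([-1.31011851e+00,  2.20376242e-01,  1.52646002e+00,  1.19789653e-05,
        1.39468979e+00, -1.26078158e-01]), 'joint_velocities': array([ 0.00080766, -0.00033687, -0.0006493 ,  0.00034597, -0.00034715,
        0.00179173]), 'joint_torque': array([-8.65460534e-04, -4.96691036e+01, -3.89639783e+01, -1.01955259e-04,
        7.00151013e-04, -2.19011650e-05]), 'ee_pos': array([ 0.23575792, -0.57884639,  0.25333556]), 'eef_rot': array([ 3.14152510e+00, -3.32562800e-06,  3.86753877e-01]), 'ft_force': array([-0.71350947,  0.71805492, -0.43100451]), 'ft_torque': array([-0.05962927,  0.01643759, -0.01534519]), 'finger_force': 0.0, 'finger_gap': 0.08533099244404406}
```

```bash
python3 - <<'E'
import cv2
a=cv2.imread("pics/scene0.png");b=cv2.imread("pics/top0.png")
cv2.imwrite("pics/both0.png",cv2.resize(a,(800,600)))
cv2.imwrite("pics/topcrop0.png",cv2.resize(b[120:270,100:420],(800,375),interpolation=cv2.INTER_CUBIC))
E
```

```text
(no output)
```

View pics/both0.png

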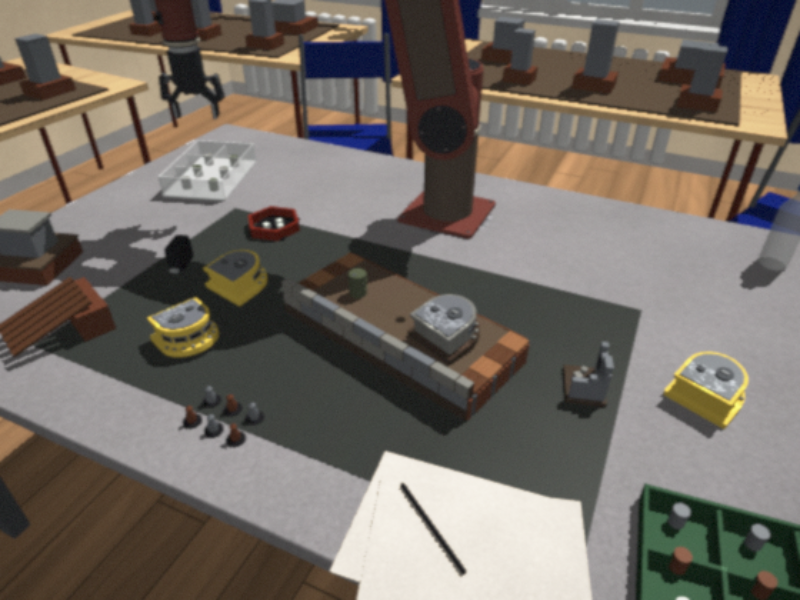

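View pics/topcrop0.png

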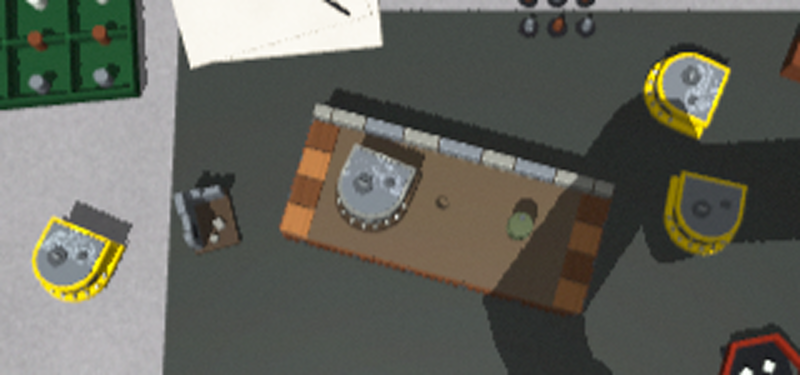

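The emplacement is the grey D on the hill, at scene (229,313) and top (190,250). The look-alikes are the yellow ones at scene (192,165), (229,128) and (270,495), and all of them stand on the table. The peg hole shows at about top (201,277). The crop confirms the choice: grey, on the hill at its +y end, with the drum at the other end.

```bash
cat >> h.py <<'E'
from scipy.optimize import least_squares
def dpoly():
    t=np.linspace(np.pi/2,3*np.pi/2,40);return np.vstack([[55,-55],[55,55],np.c_[55*np.cos(t),55*np.sin(t)]])/1000
E
python3 - <<'E'
from h import *
for n in("top","scene"):
    im=cv2.imread(f"pics/{n}0.png");d=np.load(f"pics/{n}0.npy");P=cloud(n,d);x,y,z=P[...,0],P[...,1],P[...,2]
    reg=(x>.35)&(x<.75)&(y>-.2)&(y<.4)
    hill=reg&(z>.035)&(z<.09)
    m=hill.astype(np.uint8);k,l,s,c=cv2.connectedComponentsWithStats(m);j=1+s[1:,4].argmax()
    H=P[l==j][:,:2].astype(np.float32);print(n,"rect",cv2.minAreaRect(H*1000),len(H))
    w=reg&(z>.073)&(z<.083)&(l==j);W=P[w]
    # wall: line fit robust, top only
    f=cv2.fitLine(W[:,:2].astype(np.float32),cv2.DIST_HUBER,0,.001,.001).ravel();print("wall",f, np.degrees(np.arctan2(-f[0],f[1])),len(W),np.median(W[:,2]))
    bt=reg&(z>.046)&(z<.054);print("top z",np.median(z[bt]))
    r=reg&(z>.095)&(z<.13);R=P[r];
    A=np.c_[R[:,:2],np.ones(len(R))];co=np.linalg.lstsq(A,R[:,2],rcond=None)[0];print("roof",len(R),R.mean(0),"grad",co[:2],np.degrees(np.hypot(*co[:2])),np.degrees(np.arctan2(-co[1],-co[0])))
    print("roof rect",cv2.minAreaRect((R[:,:2]*1000).astype(np.float32)))
    dr=(z>.09)&(z<.105)&(abs(x-.483)<.04)&(abs(y-0)<.05);print("drum",P[dr].mean(0),dr.sum())
P=cloud("top",np.load("pics/top0.npy"));print("hole",P[199:204,274:280].round(3)[:,:,2],P[201,277])
im=cv2.imread("pics/top0.png");print(im[197:206,272:282].sum(2))
E
```

```text
top rect ((510.2236328125, 99.36274719238281), (468.3254089355469, 202.35093688964844), 74.49739837646484) 6082
wall [0.262721   0.9648718  0.59140474 0.06011367] -15.231577 559 0.07889580950566688
top z 0.05107128916921699
roof 729 [0.53168122 0.18154665 0.11202517] grad [-0.0813743   0.07229534] 6.236664031172196 -41.618835135998594
roof rect ((499.642822265625, 120.25808715820312), (284.0426025390625, 99.00460815429688), 67.15877532958984)
drum [ 0.48078936 -0.00703815  0.10018672] 76
scene rect ((506.4916687011719, 103.46626281738281), (467.21783447265625, 207.48745727539062), 74.62355041503906) 7489
wall [0.2684017  0.9633071  0.5980126  0.08772834] -15.569181 1146 0.07838619544652459
top z 0.05080518565274328
roof 1100 [0.53785693 0.19248579 0.10996522] grad [-0.12532794  0.07907119] 8.490481686749776 -32.24841250352352
roof rect ((497.9096984863281, 122.47004699707031), (285.53009033203125, 98.0343017578125), 67.64149475097656)
drum [ 0.48321694 -0.0028839   0.09833226] 105
hole [[0.045 0.037 0.043 0.03  0.045 0.063]
 [0.046 0.035 0.038 0.037 0.039 0.051]
 [0.055 0.04  0.033 0.038 0.033 0.048]
 [0.047 0.04  0.036 0.037 0.042 0.053]
 [0.053 0.056 0.05  0.049 0.051 0.055]] [0.52235315 0.10256417 0.03765461]
[[296 299 301 295 292 296 296 300 292 299]
 [294 300 296 262 243 255 279 297 298 298]
 [294 298 267 217 269 279 238 296 300 301]
 [296 302 214 181 295 301 275 288 300 300]
 [301 300 221 165 213 297 302 262 298 297]
 [299 302 261 172 163 213 227 263 296 299]
 [300 303 290 263 234 221 263 287 297 299]
 [297 299 299 301 285 280 297 297 300 305]
 [301 299 298 296 296 301 296 301 295 303]]
```

```bash
cat >> h.py <<'E'
def ray(n,r,c,z):
    i=optics.camera_info(n);K=np.array(i["camera_matrix"]);T=np.array(i["extrinsics"])
    v=T[:3,:3]@np.array([(c-K[0,2])/K[0,0],-(r-K[1,2])/K[1,1],-1]);o=T[:3,3];return o+v*(z-o[2])/v[2]
YAW=np.radians(-15.4);HX=np.array([np.cos(YAW),np.sin(YAW)]);HY=np.array([-HX[1],HX[0]])
def roof(P,c0):
    """points of the roof -> hill-frame-independent D fit: returns ox,oy,yaw of roof-D (radius 49, flat at f), f"""
    m=(P[...,2]>.095)&(P[...,2]<.135)&(np.hypot(P[...,0]-c0[0],P[...,1]-c0[1])<.085)
    k,l,s,c=cv2.connectedComponentsWithStats(m.astype(np.uint8));j=1+s[1:,4].argmax();R=P[l==j]
    A=np.c_[R[:,:2],np.ones(len(R))];co=np.linalg.lstsq(A,R[:,2],rcond=None)[0]
    e=abs(A@co-R[:,2]);ok=e<2*np.median(e)+.001;co=np.linalg.lstsq(A[ok],R[ok,2],rcond=None)[0]
    h=cv2.convexHull((R[ok][:,:2]*1000).astype(np.float32))[:,0]
    # resample hull
    hh=np.vstack([h,h[:1]]);Q=np.vstack([np.linspace(hh[i],hh[i+1],max(2,int(np.linalg.norm(hh[i+1]-hh[i])/2)),endpoint=False) for i in range(len(h))])
    def sd(p):
        x,y,t,f,r=p;dx=Q-[x,y];a=dx@[np.cos(t),np.sin(t)];b=dx@[-np.sin(t),np.cos(t)]
        # signed distance to capsule-like D
        dr=np.where(a<0,np.hypot(a,b)-r,abs(b)-r);return np.maximum(dr,a-f)
    best=min((least_squares(sd,[c0[0]*1000,c0[1]*1000,t,48,49],loss="soft_l1") for t in np.radians([-50,-30,-15,0,15])),key=lambda q:q.cost)
    return best.x,best.cost,co,len(R),R[:,2].mean()
E
python3 - <<'E'
from h import *
for n in("top","scene"):
    P=cloud(n,np.load(f"pics/{n}0.npy"));x,c,co,N,zm=roof(P,(.535,.187));x=x.copy();t=np.degrees(x[2])
    print(n,"D",x.round(1),"yaw",t.round(1),"cost",round(c,1),"slope along flat dir",np.degrees(np.arctan(co[:2]@[np.cos(x[2]),np.sin(x[2])])),"across",np.degrees(np.arctan(co[:2]@[-np.sin(x[2]),np.cos(x[2])])),N,zm)
C=np.array([.5085,.101])
h1=ray("top",201,276.0,.05)[:2];print("hole top",h1,(h1-C)@HX,(h1-C)@HY)
im=cv2.imread("pics/scene0.png");g=im.sum(2)[217:230,270:292];print(g)
b=cv2.imread("pics/both0.png")
cv2.imwrite("pics/crop1.png",cv2.resize(im[190:300,200:380],(792,484),interpolation=cv2.INTER_CUBIC))
print("wall_foot",C+.08*HX, "drum",(np.array([.482,-.004])-C)@HX,(np.array([.482,-.004])-C)@HY)
E
```

```text
top D [ 5.362e+02  2.054e+02 -4.000e-01  4.760e+01  4.850e+01] yaw -22.7 cost 14.1 slope along flat dir -6.544951668701689 across 0.5131380861182847 652 0.11324107877064407
scene D [ 5.339e+02  2.080e+02 -4.000e-01  4.790e+01  4.960e+01] yaw -22.7 cost 18.6 slope along flat dir -7.515612120045811 across -0.3767295160321648 1014 0.11084011526594986
hole top [0.5200505  0.10627827] 0.009734105800697297 0.008156065080272131
[[271 263 264 273 268 262 264 277 272 266 272 274 275 269 268 272 267 274
  286 319 369 391]
 [268 269 266 259 273 267 275 272 273 272 272 271 280 277 267 271 277 302
  337 380 391 397]
 [266 266 262 268 263 267 267 268 268 278 273 271 267 269 271 275 277 318
  368 386 372 361]
 [263 265 271 267 262 271 263 263 265 257 258 264 264 269 268 272 263 282
  337 362 356 327]
 [268 270 267 266 266 277 262 249 238 226 221 225 245 252 267 267 255 247
  258 307 332 334]
 [271 270 260 267 269 269 257 221 188 170 155 161 183 230 259 261 265 246
  232 242 275 321]
 [270 273 267 273 276 259 236 188 148 135 134 135 150 203 246 261 268 266
  250 221 230 261]
 [272 274 276 272 274 272 234 183 143 132 129 132 158 193 249 268 268 273
  260 238 207 206]
 [278 266 271 272 273 269 246 224 187 176 180 180 203 237 266 266 268 269
  261 236 202 191]
 [274 269 271 271 272 270 264 256 253 241 247 245 259 267 271 271 267 272
  262 247 205 191]
 [273 270 269 273 273 277 259 268 271 267 269 271 271 264 273 265 264 264
  266 240 207 182]
 [268 267 277 278 271 275 271 274 275 274 276 275 271 275 270 266 261 256
  247 220 204 190]
 [272 273 268 272 272 273 267 269 275 271 277 267 273 265 270 264 251 238
  221 203 183 187]]
wall_foot [0.58562763 0.07975551] drum 0.002334864123911039 -0.108267254557982
```

View pics/crop1.png

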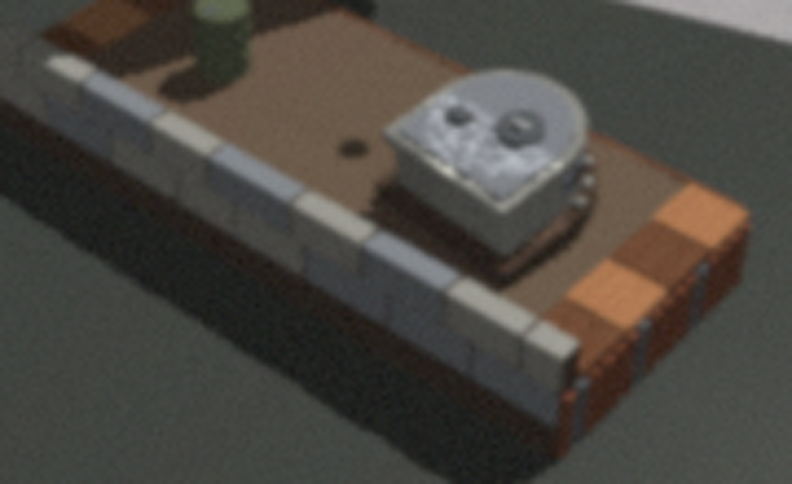

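```bash
python3 -c "
from h import *
print(robot.tcp_to_tips, ray('scene',223.3,280.3,.05))"
python3 -m pendant '[{"hand":-0.2,"x":13,"y":50,"z":0,"az":9},{"hand":-0.2,"x":13,"y":50,"z":0,"az":9},{"hand":-0.2,"x":13,"y":50,"az":9},{"hand":-0.2,"x":13,"y":50,"az":9},{"hand":-0.2,"x":13,"y":50,"az":9},{"hand":-0.2,"x":13,"y":50,"az":9},{"hand":-0.2,"x":13,"y":50,"az":9},{"hand":-0.2,"x":13,"y":50,"az":9}]'
```

```text
0.022 [0.51824691 0.10782018 0.05      ]schema error: expected keys hand, x, y, z, ax, ay, az
```

```bash
python3 -m pendant '[{"hand":-0.2,"x":13,"y":50,"az":9},{"hand":-0.2,"x":13,"y":50,"az":9},{"hand":-0.2,"x":13,"y":50,"az":9},{"hand":-0.2,"x":13,"y":50,"az":9},{"hand":-0.2,"x":13,"y":50,"az":9},{"hand":-0.2,"x":13,"y":50,"az":9},{"hand":-0.2,"x":13,"y":50,"az":9},{"hand":-0.2,"x":0,"y":40,"az":9}]'
```

```text
schema error: expected keys hand, x, y, z, ax, ay, az
```

All the keys are required, so I'll write them out.

```bash
python3 -m pendant '[{"hand":-0.2,"x":13,"y":50,"z":0,"ax":0,"ay":0,"az":9},{"hand":-0.2,"x":13,"y":50,"z":0,"ax":0,"ay":0,"az":9},{"hand":-0.2,"x":13,"y":50,"z":0,"ax":0,"ay":0,"az":9},{"hand":-0.2,"x":13,"y":50,"z":0,"ax":0,"ay":0,"az":9},{"hand":-0.2,"x":13,"y":50,"z":0,"ax":0,"ay":0,"az":9},{"hand":-0.2,"x":13,"y":50,"z":0,"ax":0,"ay":0,"az":9},{"hand":-0.2,"x":13,"y":50,"z":0,"ax":0,"ay":0,"az":9},{"hand":-0.2,"x":13,"y":50,"z":0,"ax":0,"ay":0,"az":9}]'
```

```text
time_s: 1.7
ee_pos: [0.34, -0.1773, 0.2536]
eef_rot: [3.141, 0.001, 1.648]
ft_force: [0.6, 0.7, -0.7]
finger_gap: 0.0513
finger_force: 0.0
```

```bash
python3 -m pendant '[{"hand":-0.2,"x":13,"y":50,"z":0,"ax":0,"ay":0,"az":9},{"hand":-0.2,"x":13,"y":50,"z":0,"ax":0,"ay":0,"az":9},{"hand":-0.2,"x":13,"y":50,"z":0,"ax":0,"ay":0,"az":9},{"hand":-0.2,"x":13,"y":50,"z":0,"ax":0,"ay":0,"az":9},{"hand":-0.2,"x":13,"y":50,"z":0,"ax":0,"ay":0,"az":9},{"hand":-0.2,"x":13,"y":50,"z":0,"ax":0,"ay":0,"az":9},{"hand":-0.2,"x":13,"y":50,"z":0,"ax":0,"ay":0,"az":9},{"hand":-0.2,"x":0,"y":40,"z":0,"ax":0,"ay":0,"az":8}]'
```

```text
time_s: 2.7
ee_pos: [0.4311, 0.2132, 0.2535]
eef_rot: [3.141, 0.001, 2.888]
ft_force: [0.2, 0.1, 0.2]
finger_gap: 0.0512
finger_force: 0.0
```

```bash
python3 -m pendant '[{"hand":-0.2,"x":12,"y":20,"z":0,"ax":-2.7,"ay":-9.6,"az":0},{"hand":-0.2,"x":0,"y":0,"z":-50,"ax":0,"ay":0,"az":0},{"hand":-0.2,"x":0,"y":0,"z":-50,"ax":0,"ay":0,"az":0},{"hand":-0.2,"x":0,"y":0,"z":-50,"ax":0,"ay":0,"az":0},{"hand":-0.2,"x":0,"y":0,"z":-23,"ax":0,"ay":0,"az":0},{"hand":-0.2,"x":0,"y":0,"z":0,"ax":0,"ay":0,"az":0}]'
python3 - <<'E'
from h import *
im,d=optics.snapshot("scene");P=cloud("scene",d);cv2.imwrite("pics/s1.png",cv2.resize(im[150:310,200:400],(800,640)[:2] if 0 else (750,600),interpolation=cv2.INTER_CUBIC))
E
```

```text
time_s: 3.45
ee_pos: [0.441, 0.2305, 0.0782]
eef_rot: [-3.136, 0.17, 2.883]
ft_force: [0.0, -0.0, -0.3]
finger_gap: 0.051
finger_force: 0.0
```

View pics/s1.png

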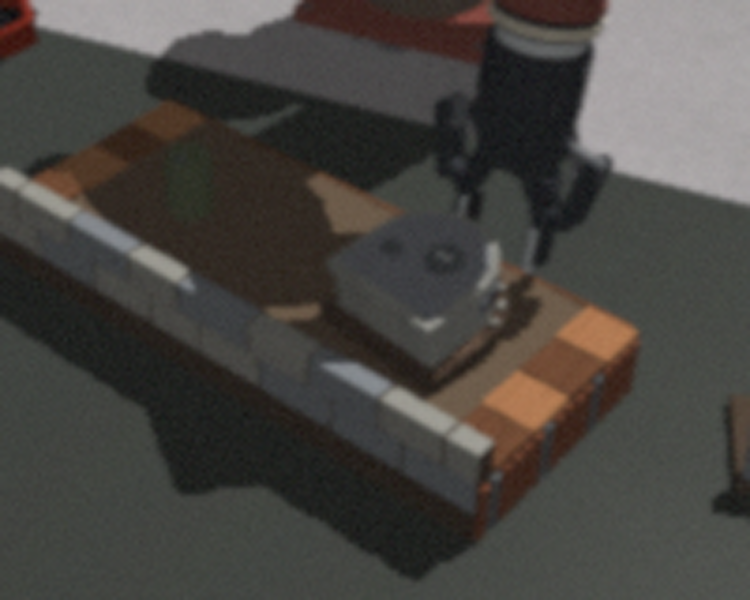

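The picture shows the fingers (around crop (470,210) and (535,255)) behind the round end, with the hand leaning away clear of the roof. Now the push towards the wall.

```bash
python3 -m pendant '[{"hand":-0.2,"x":7,"y":-2,"z":0,"ax":0,"ay":0,"az":0},{"hand":-0.2,"x":7,"y":-2,"z":0,"ax":0,"ay":0,"az":0},{"hand":-0.2,"x":5,"y":-1,"z":0,"ax":0,"ay":0,"az":0},{"hand":-0.2,"x":5,"y":-1,"z":0,"ax":0,"ay":0,"az":0},{"hand":-0.2,"x":4,"y":-1,"z":0,"ax":0,"ay":0,"az":0},{"hand":-0.2,"x":4,"y":-1,"z":0,"ax":0,"ay":0,"az":0},{"hand":-0.2,"x":4,"y":-1,"z":0,"ax":0,"ay":0,"az":0},{"hand":-0.2,"x":4,"y":-1,"z":0,"ax":0,"ay":0,"az":0}]'
cat > look.py <<'E'
from h import *
import sys
c0=(float(sys.argv[1]),float(sys.argv[2]));C=np.array([.5085,.101])
for n in("top","scene"):
    im,d=optics.snapshot(n);cv2.imwrite(f"pics/{n}_{sys.argv[3]}.png",im)
    try:
        x,c,co,N,zm=roof(cloud(n,d),c0);u=np.array([np.cos(x[2]),np.sin(x[2])]);s=co[:2]@u
        o=x[:2]/1000-u*.062*np.sin(np.arctan(-s));r=o-C
        print(n,"origin",o.round(4),"hill xy mm",(1000*r@HX).round(1),(1000*r@HY).round(1),"yaw rel",np.degrees(x[2]-YAW).round(1),"lean",np.degrees(np.arctan(-s)).round(1),"f,r",x[3:].round(1),"cost",round(c,1),N,"z",zm.round(4))
    except Exception as e: print(n,e)
s=sense();r=s["ee_pos"][:2]-C;print("tcp hill",1000*r@HX,1000*r@HY,s["ee_pos"][2],"F hill",s["ft_force"][:2]@HX,s["ft_force"][:2]@HY,s["ft_force"][2],s["time_s"])
E
python3 look.py .555 .185 2
```

```text
time_s: 4.5
ee_pos: [0.4815, 0.2214, 0.0799]
eef_rot: [-3.138, 0.171, 2.883]
ft_force: [-7.1, 1.9, 4.7]
finger_gap: 0.0513
finger_force: 3.5
top origin [0.5641 0.2097] hill xy mm 24.7 119.6 yaw rel -102.6 lean -0.5 f,r [61.2 39.4] cost 208.5 476 z 0.1121
scene origin [0.5427 0.2016] hill xy mm 6.2 106.1 yaw rel -91.8 lean 0.3 f,r [49.4 54.7] cost 709.2 1118 z 0.1114
tcp hill -56.8728625759833 109.03991649612303 0.08020607668650054 F hill -0.46682713749820015 -0.7373717053579069 1.0830603262085237 4.6
```

```bash
python3 -m pendant '[{"hand":-0.2,"x":4,"y":-1,"z":0,"ax":0,"ay":0,"az":0},{"hand":-0.2,"x":4,"y":-1,"z":0,"ax":0,"ay":0,"az":0},{"hand":-0.2,"x":3,"y":-1,"z":0,"ax":0,"ay":0,"az":0},{"hand":-0.2,"x":2,"y":-0.5,"z":0,"ax":0,"ay":0,"az":0}]'
```

```text
time_s: 5.1
ee_pos: [0.495, 0.2177, 0.0799]
eef_rot: [-3.138, 0.172, 2.883]
ft_force: [-5.4, 0.9, 3.8]
finger_gap: 0.0512
finger_force: 3.1
```

```bash
python3 -m pendant '[{"hand":-0.2,"x":1.5,"y":-0.4,"z":0,"ax":0,"ay":0,"az":0},{"hand":-0.2,"x":1.5,"y":-0.4,"z":0,"ax":0,"ay":0,"az":0}]'
```

```text
time_s: 5.35
ee_pos: [0.498, 0.217, 0.08]
eef_rot: [-3.138, 0.172, 2.883]
ft_force: [-6.3, 2.5, 3.5]
finger_gap: 0.0513
finger_force: 3.2
```

```bash
python3 -m pendant '[{"hand":-0.2,"x":1,"y":-0.3,"z":0,"ax":0,"ay":0,"az":0}]'
```

```text
time_s: 5.48
ee_pos: [0.4985, 0.2167, 0.0798]
eef_rot: [-3.138, 0.171, 2.883]
ft_force: [-8.8, 2.9, 5.7]
finger_gap: 0.0509
finger_force: 4.7
```

```bash
python3 -m pendant '[{"hand":-0.2,"x":1,"y":-0.3,"z":0,"ax":0,"ay":0,"az":0},{"hand":-0.2,"x":1,"y":-0.3,"z":0,"ax":0,"ay":0,"az":0}]'
```

```text
time_s: 5.72
ee_pos: [0.499, 0.2164, 0.0794]
eef_rot: [-3.137, 0.168, 2.883]
ft_force: [-14.7, 4.4, 10.1]
finger_gap: 0.0513
finger_force: 8.2
```

```bash
python3 -m pendant '[{"hand":-0.2,"x":1,"y":-0.3,"z":0,"ax":0,"ay":0,"az":0},{"hand":-0.2,"x":1,"y":-0.3,"z":0,"ax":0,"ay":0,"az":0}]'
```

```text
time_s: 5.98
ee_pos: [0.4994, 0.2162, 0.0791]
eef_rot: [-3.137, 0.165, 2.883]
ft_force: [-22.4, 5.2, 15.8]
finger_gap: 0.0514
finger_force: 11.5
```

The force rises with no further travel, so it is against the wall. I'll back off and look.

```bash
python3 -m pendant '[{"hand":-0.2,"x":-14,"y":4,"z":0,"ax":0,"ay":0,"az":0},{"hand":-0.2,"x":-20,"y":6,"z":0,"ax":0,"ay":0,"az":0},{"hand":-0.2,"x":-20,"y":6,"z":0,"ax":0,"ay":0,"az":0}]'
python3 look.py .565 .198 3; python3 -c "
import cv2
a=cv2.imread('pics/top_3.png')[150:250,210:340];b=cv2.imread('pics/scene_3.png')[170:290,220:376]
cv2.imwrite('pics/c3.png',cv2.vconcat([cv2.resize(a,(390,300),interpolation=2),cv2.resize(b,(390,300),interpolation=2)]))"
```

```text
time_s: 6.35
ee_pos: [0.4486, 0.2316, 0.0802]
eef_rot: [-3.139, 0.174, 2.883]
ft_force: [0.3, -0.0, 0.3]
finger_gap: 0.0514
finger_force: 0.0
top origin [0.559  0.1998] hill xy mm 22.4 108.6 yaw rel -6.0 lean 6.5 f,r [47.8 48.6] cost 32.0 646 z 0.1134
scene origin [0.556  0.2029] hill xy mm 18.7 110.9 yaw rel -6.7 lean 7.6 f,r [47.6 49.8] cost 22.8 1070 z 0.1108
tcp hill -93.87570943712959 109.77853429453093 0.07968141085176615 F hill -0.5313530304127905 0.5203482347517931 -1.151639215668439 6.45
```

View pics/c3.png

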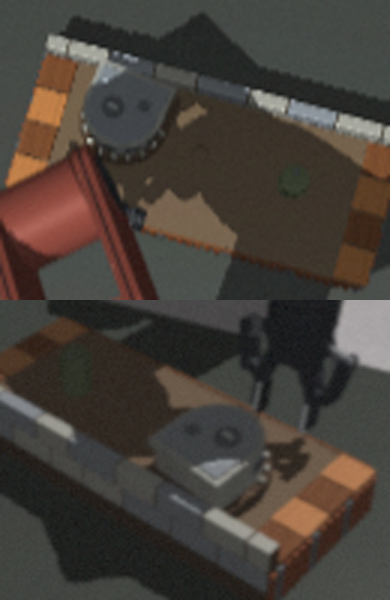

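The top view shows the D's flat side still about 6° off square, with its +y corner on the wall. The two-finger cradle kept it from swinging. I'll go round to the rear +y side and push diagonally, which swings it square about that corner.

```bash
python3 -m pendant '[{"hand":-0.2,"x":13.4,"y":8.4,"z":0,"ax":0,"ay":0,"az":-9.2},{"hand":-0.2,"x":13.4,"y":8.4,"z":0,"ax":0,"ay":0,"az":-9.2},{"hand":-0.2,"x":13.4,"y":8.4,"z":0,"ax":0,"ay":0,"az":-9.2},{"hand":-0.2,"x":13.4,"y":8.4,"z":0,"ax":0,"ay":0,"az":-9.2},{"hand":-0.2,"x":13.4,"y":8.4,"z":0,"ax":0,"ay":0,"az":-9.2},{"hand":-0.2,"x":13.4,"y":8.4,"z":0,"ax":0,"ay":0,"az":-9.2},{"hand":-0.2,"x":0,"y":0,"z":-4,"ax":0,"ay":0,"az":0},{"hand":-0.2,"x":0,"y":0,"z":0,"ax":0,"ay":0,"az":0}]'
python3 look.py .562 .201 4; python3 -c "
import cv2
b=cv2.imread('pics/scene_4.png')[150:290,230:416]
cv2.imwrite('pics/c4.png',cv2.resize(b,(744,560),interpolation=2))"
```

```text
time_s: 7.45
ee_pos: [0.5292, 0.2813, 0.0754]
eef_rot: [-3.137, 0.174, 1.923]
ft_force: [-0.1, 0.6, -0.2]
finger_gap: 0.0512
finger_force: 0.0
top origin [0.5584 0.2003] hill xy mm 21.7 109.0 yaw rel -7.4 lean 7.3 f,r [48.  48.7] cost 26.5 652 z 0.1133
scene origin [0.5554 0.2027] hill xy mm 18.2 110.5 yaw rel -6.4 lean 7.7 f,r [48.4 49.5] cost 31.8 1065 z 0.1108
tcp hill -27.852855458456794 179.33893361542403 0.07586008115950402 F hill -0.8539837621820932 0.028277295022255684 0.5595807274233954 7.55
```

View pics/c4.png

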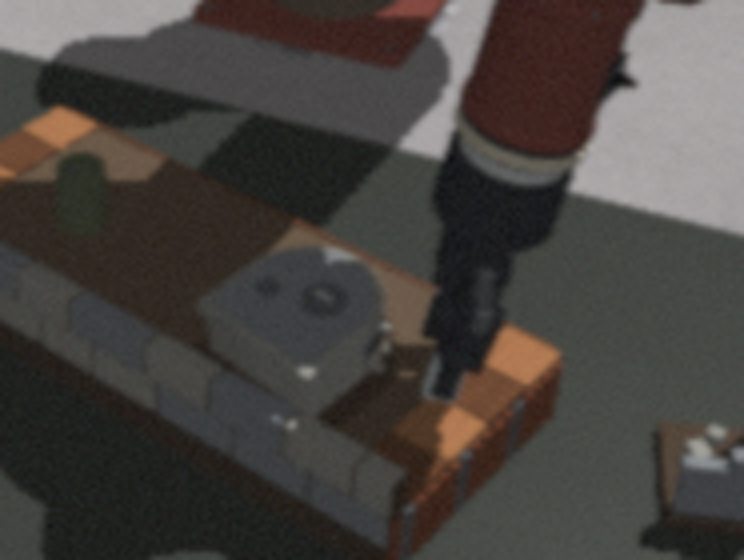

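```bash
python3 -m pendant '[{"hand":-0.2,"x":3.4,"y":-9.4,"z":0,"ax":0,"ay":0,"az":0},{"hand":-0.2,"x":3.4,"y":-9.4,"z":0,"ax":0,"ay":0,"az":0},{"hand":-0.2,"x":1.5,"y":-2.6,"z":0,"ax":0,"ay":0,"az":0},{"hand":-0.2,"x":1.5,"y":-2.6,"z":0,"ax":0,"ay":0,"az":0},{"hand":-0.2,"x":1.5,"y":-2.6,"z":0,"ax":0,"ay":0,"az":0}]'
```

```text
time_s: 8.18
ee_pos: [0.5392, 0.2558, 0.0758]
eef_rot: [-3.135, 0.171, 1.919]
ft_force: [-11.1, 5.9, 5.2]
finger_gap: 0.0511
finger_force: 5.7
```

```bash
python3 -m pendant '[{"hand":-0.2,"x":1.5,"y":-2.6,"z":0,"ax":0,"ay":0,"az":0},{"hand":-0.2,"x":1.5,"y":-2.6,"z":0,"ax":0,"ay":0,"az":0}]'; python3 look.py .566 .195 5
```

```text
time_s: 8.43
ee_pos: [0.5405, 0.2513, 0.0751]
eef_rot: [-3.132, 0.17, 1.92]
ft_force: [-17.4, 8.5, 4.8]
finger_gap: 0.0513
finger_force: 8.3
top origin [0.5625 0.1935] hill xy mm 27.4 103.6 yaw rel -1.9 lean 6.4 f,r [48.  48.6] cost 14.1 646 z 0.1135
scene origin [0.5592 0.1952] hill xy mm 23.8 104.3 yaw rel -1.0 lean 7.7 f,r [48.5 49.6] cost 37.4 1064 z 0.1108
tcp hill -8.203161991140238 152.89187965826025 0.0750579738702263 F hill -10.806301856710736 0.9936802889637346 1.5978861815120429 8.525
```

```bash
python3 -m pendant '[{"hand":-0.2,"x":0,"y":-2,"z":0,"ax":0,"ay":0,"az":0},{"hand":-0.2,"x":0,"y":-2,"z":0,"ax":0,"ay":0,"az":0}]'; python3 look.py .564 .192 6
```

```text
time_s: 8.78
ee_pos: [0.541, 0.2493, 0.0752]
eef_rot: [-3.135, 0.167, 1.919]
ft_force: [-12.7, 18.7, 2.5]
finger_gap: 0.0512
finger_force: 11.0
top origin [0.5614 0.1914] hill xy mm 27.0 101.3 yaw rel 0.3 lean 7.0 f,r [49.7 48.3] cost 18.9 651 z 0.1134
scene origin [0.5599 0.194 ] hill xy mm 24.9 103.4 yaw rel 0.2 lean 7.5 f,r [47.5 49.6] cost 21.9 1069 z 0.1108
tcp hill -8.127980630957996 151.72482186922085 0.07521274730683597 F hill -15.977032291787152 11.850660393440974 1.603644581379454 8.875
```

Square now: the yaw relative to the wall is about 0.2°. Next I'll slide along the wall, with about 93 mm to go, easing the wall pressure a little.

```bash
python3 -m pendant '[{"hand":-0.2,"x":-2.2,"y":-2.5,"z":0,"ax":0,"ay":0,"az":0},{"hand":-0.2,"x":-0.8,"y":-2.9,"z":0,"ax":0,"ay":0,"az":0},{"hand":-0.2,"x":-0.8,"y":-2.9,"z":0,"ax":0,"ay":0,"az":0},{"hand":-0.2,"x":-0.8,"y":-2.9,"z":0,"ax":0,"ay":0,"az":0}]'; python3 look.py .562 .184 7
```

```text
time_s: 9.38
ee_pos: [0.5374, 0.2377, 0.0754]
eef_rot: [-3.137, 0.168, 1.92]
ft_force: [-9.2, 14.0, -0.0]
finger_gap: 0.0513
finger_force: 8.1
top origin [0.5598 0.1797] hill xy mm 28.6 89.5 yaw rel -0.2 lean 6.2 f,r [48.  48.6] cost 25.5 647 z 0.1135
scene origin [0.5568 0.1819] hill xy mm 25.1 90.8 yaw rel -0.4 lean 7.6 f,r [47.4 49.7] cost 12.9 1050 z 0.1109
tcp hill -8.423933729899543 138.79183825174502 0.0753261981667398 F hill -10.480453110921 7.815542346557693 0.8550532935720792 9.475
```

```bash
python3 -m pendant '[{"hand":-0.2,"x":-1.1,"y":-3.9,"z":0,"ax":0,"ay":0,"az":0},{"hand":-0.2,"x":-1.1,"y":-3.9,"z":0,"ax":0,"ay":0,"az":0},{"hand":-0.2,"x":-1.1,"y":-3.9,"z":0,"ax":0,"ay":0,"az":0},{"hand":-0.2,"x":-1.1,"y":-3.9,"z":0,"ax":0,"ay":0,"az":0},{"hand":-0.2,"x":-1.1,"y":-3.9,"z":0,"ax":0,"ay":0,"az":0},{"hand":-0.2,"x":-1.1,"y":-3.9,"z":0,"ax":0,"ay":0,"az":0},{"hand":-0.2,"x":-1.1,"y":-3.9,"z":0,"ax":0,"ay":0,"az":0},{"hand":-0.2,"x":-1.1,"y":-3.9,"z":0,"ax":0,"ay":0,"az":0}]'; python3 look.py .552 .15 8
```

```text
time_s: 10.48
ee_pos: [0.5287, 0.2063, 0.0754]
eef_rot: [-3.137, 0.168, 1.92]
ft_force: [-7.5, 12.0, 0.0]
finger_gap: 0.0514
finger_force: 7.9
top origin [0.5501 0.1482] hill xy mm 27.6 56.6 yaw rel 0.4 lean 6.5 f,r [48.8 48.3] cost 36.2 648 z 0.1134
scene origin [0.5477 0.1506] hill xy mm 24.6 58.3 yaw rel -0.2 lean 7.8 f,r [47.9 49.5] cost 20.4 1000 z 0.1108
tcp hill -8.463476288010439 105.9029157720581 0.07526953208712735 F hill -9.933951927754812 6.371092130516108 1.9326341437426775 10.575
```

```bash
python3 -m pendant '[{"hand":-0.2,"x":-1.1,"y":-3.9,"z":0,"ax":0,"ay":0,"az":0},{"hand":-0.2,"x":-1.1,"y":-3.9,"z":0,"ax":0,"ay":0,"az":0},{"hand":-0.2,"x":-1.1,"y":-3.9,"z":0,"ax":0,"ay":0,"az":0},{"hand":-0.2,"x":-1.1,"y":-3.9,"z":0,"ax":0,"ay":0,"az":0},{"hand":-0.2,"x":-1.1,"y":-3.9,"z":0,"ax":0,"ay":0,"az":0},{"hand":-0.2,"x":-1.1,"y":-3.9,"z":0,"ax":0,"ay":0,"az":0},{"hand":-0.2,"x":-1.1,"y":-3.9,"z":0,"ax":0,"ay":0,"az":0},{"hand":-0.2,"x":-1.1,"y":-3.9,"z":0,"ax":0,"ay":0,"az":0}]'; python3 look.py .543 .12 9
```

```text
time_s: 11.58
ee_pos: [0.52, 0.1749, 0.0753]
eef_rot: [-3.137, 0.169, 1.919]
ft_force: [-7.1, 12.3, 1.0]
finger_gap: 0.051
finger_force: 7.8
top origin [0.5415 0.1163] hill xy mm 27.8 23.5 yaw rel 0.5 lean 6.1 f,r [48.5 47.9] cost 65.4 641 z 0.1134
scene origin [0.5382 0.1189] hill xy mm 23.9 25.2 yaw rel 0.6 lean 7.8 f,r [48.1 49.5] cost 16.5 965 z 0.1107
tcp hill -8.545155156846048 73.32591958340929 0.07525206968513842 F hill -9.466935467710886 5.696639420831616 -0.20419659076891628 11.675
```

```bash
python3 -m pendant '[{"hand":-0.2,"x":-0.5,"y":-1.9,"z":0,"ax":0,"ay":0,"az":0},{"hand":-0.2,"x":-0.5,"y":-1.9,"z":0,"ax":0,"ay":0,"az":0},{"hand":-0.2,"x":-0.5,"y":-1.9,"z":0,"ax":0,"ay":0,"az":0},{"hand":-0.2,"x":-0.5,"y":-1.9,"z":0,"ax":0,"ay":0,"az":0},{"hand":-0.2,"x":-0.5,"y":-1.9,"z":0,"ax":0,"ay":0,"az":0}]'; python3 look.py .54 .111 10
```

```text
time_s: 12.3
ee_pos: [0.5171, 0.1648, 0.0749]
eef_rot: [-3.135, 0.169, 1.92]
ft_force: [-7.3, 8.7, -2.1]
finger_gap: 0.0515
finger_force: 6.6
top origin [0.5381 0.1065] hill xy mm 27.1 13.1 yaw rel 0.5 lean 6.5 f,r [48.8 47.9] cost 56.2 632 z 0.113
scene origin [0.5358 0.1094] hill xy mm 24.1 15.4 yaw rel 0.3 lean 7.3 f,r [48.  49.2] cost 19.1 940 z 0.1104
tcp hill -8.69909909254087 63.42533914261195 0.07470287403246986 F hill -9.567994503256697 7.1847454696934046 -2.078759435995334 12.4
```

```bash
python3 -m pendant '[{"hand":-0.2,"x":-0.3,"y":-1,"z":0,"ax":0,"ay":0,"az":0},{"hand":-0.2,"x":-0.3,"y":-1,"z":0,"ax":0,"ay":0,"az":0},{"hand":-0.2,"x":-0.3,"y":-1,"z":0,"ax":0,"ay":0,"az":0}]'; python3 look.py .539 .106 11
```

```text
time_s: 12.78
ee_pos: [0.5162, 0.1615, 0.0747]
eef_rot: [-3.135, 0.17, 1.919]
ft_force: [-5.9, 9.6, -2.0]
finger_gap: 0.0508
finger_force: 6.5
top origin [0.538  0.1032] hill xy mm 27.8 10.0 yaw rel 0.6 lean 5.9 f,r [48.6 48.2] cost 72.4 638 z 0.1127
scene origin [0.535  0.1062] hill xy mm 24.2 12.1 yaw rel 0.7 lean 7.1 f,r [48.4 49.7] cost 32.9 937 z 0.1104
tcp hill -8.716687312540467 60.28645577622656 0.07466731014264646 F hill -8.869526973640385 7.903475773910522 -2.931283911471084 12.875
```

```bash
python3 -m pendant '[{"hand":-0.2,"x":-0.3,"y":-1,"z":0,"ax":0,"ay":0,"az":0},{"hand":-0.2,"x":-0.3,"y":-1,"z":0,"ax":0,"ay":0,"az":0}]'; python3 look.py .539 .104 12
```

```text
time_s: 13.12
ee_pos: [0.5155, 0.1595, 0.0747]
eef_rot: [-3.135, 0.17, 1.92]
ft_force: [-6.2, 9.7, -1.7]
finger_gap: 0.0514
finger_force: 6.4
top origin [0.5374 0.1007] hill xy mm 27.9 7.4 yaw rel 1.3 lean 6.4 f,r [48.1 48.2] cost 67.7 640 z 0.1129
scene origin [0.5346 0.1045] hill xy mm 24.2 10.3 yaw rel -0.0 lean 7.4 f,r [47.9 49.6] cost 19.7 934 z 0.1103
tcp hill -8.739721759515996 58.1849075826046 0.07466939818094108 F hill -8.469160685063805 6.893578456887806 -2.382367501401844 13.225
```

```bash
python3 -m pendant '[{"hand":-0.2,"x":-2,"y":5.6,"z":0,"ax":0,"ay":0,"az":0},{"hand":-0.2,"x":-2,"y":5.6,"z":0,"ax":0,"ay":0,"az":0}]'; python3 look.py .539 .104 13
```

```text
time_s: 13.48
ee_pos: [0.5147, 0.1691, 0.0766]
eef_rot: [-3.14, 0.175, 1.919]
ft_force: [-1.2, -0.6, 0.6]
finger_gap: 0.0515
finger_force: 0.0
top origin [0.5387 0.1017] hill xy mm 29.0 8.7 yaw rel -0.1 lean -0.3 f,r [48.4 48.4] cost 17.3 651 z 0.1076
scene origin [0.5366 0.1038] hill xy mm 26.3 10.2 yaw rel -0.2 lean 1.0 f,r [47.4 50.2] cost 31.5 850 z 0.1057
tcp hill -12.267449299103916 67.63682068489778 0.07670479726977117 F hill -0.24072685333575747 -0.5826364199118206 0.5542633126987416 13.575
```

It dropped into the hole once the fingers stopped holding it up. I'll withdraw and check.

```bash
python3 -m pendant '[{"hand":-0.2,"x":-7,"y":19,"z":5,"ax":0,"ay":0,"az":0},{"hand":-0.2,"x":-7,"y":19,"z":10,"ax":0,"ay":0,"az":0},{"hand":-0.2,"x":-10,"y":28,"z":40,"ax":0,"ay":0,"az":0},{"hand":-0.2,"x":-20,"y":40,"z":40,"ax":0,"ay":0,"az":0},{"hand":-0.2,"x":-30,"y":40,"z":40,"ax":0,"ay":0,"az":0},{"hand":-0.2,"x":-30,"y":40,"z":20,"ax":0,"ay":0,"az":0},{"hand":-0.2,"x":0,"y":0,"z":0,"ax":0,"ay":0,"az":0}]'; python3 look.py .539 .104 14; python3 look.py .539 .104 15; python3 -c "
import cv2
a=cv2.imread('pics/top_14.png')[150:250,210:340];b=cv2.imread('pics/scene_14.png')[190:270,220:340]
cv2.imwrite('pics/c14.png',cv2.hconcat([cv2.resize(a,(390,300),interpolation=2),cv2.resize(b,(405,300)[:2] if 0 else (405,300),interpolation=2)]))"
```

```text
time_s: 14.45
ee_pos: [0.41, 0.3578, 0.2337]
eef_rot: [3.139, 0.172, 1.923]
ft_force: [-0.5, 0.2, -1.1]
finger_gap: 0.051
finger_force: 0.0
top origin [0.5385 0.1018] hill xy mm 28.7 8.7 yaw rel -0.4 lean 0.3 f,r [48.5 48.5] cost 14.8 651 z 0.1078
scene origin [0.536  0.1043] hill xy mm 25.7 10.5 yaw rel 0.5 lean 0.9 f,r [48.2 49.8] cost 37.5 851 z 0.1057
tcp hill -161.66531905315338 218.5997807167386 0.2308663645314536 F hill -0.4786843738031808 -1.217045940547134 -0.15876928750160674 14.55
top origin [0.5389 0.1017] hill xy mm 29.1 8.8 yaw rel -0.9 lean -0.2 f,r [48.1 48.6] cost 24.7 653 z 0.1077
scene origin [0.5359 0.1036] hill xy mm 25.7 9.8 yaw rel 0.6 lean 0.9 f,r [48.5 49.9] cost 34.6 850 z 0.1057
tcp hill -161.0004245548489 217.36766564679937 0.2296575293224509 F hill 0.6128164216187805 0.018534387461487483 -0.4668535791766516 14.65
```

View pics/c14.png

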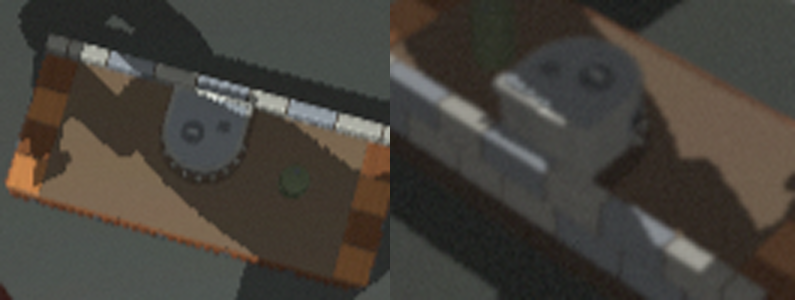

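It looks level and flat to the wall, but the readings leave up to about 0.7° of lean. I'll measure the roof plane against the hill top plane.

```bash
python3 - <<'E'
from h import *
C=np.array([.5085,.101])
def fit(Q):
    A=np.c_[Q[:,:2],np.ones(len(Q))];ok=np.ones(len(Q),bool)
    for _ in range(8):
        co=np.linalg.lstsq(A[ok],Q[ok,2],rcond=None)[0];e=Q[:,2]-A@co;s=1.48*np.median(abs(e[ok]-np.median(e[ok])));ok=abs(e)<2*s+.0002
    return co,ok.sum(),s
def an(n,d,c):
    P=cloud(n,d);r=P[...,:2]-C;H=np.stack([r@HX,r@HY,P[...,2]],-1)
    x,y,z=H[...,0],H[...,1],H[...,2]
    hm=(abs(x+.01)<.08)&(abs(y)<.18)&(abs(z-.051)<.006)&(np.hypot(x-c[0],y-c[1])>.09)
    h,_,_=fit(H[hm])
    q=(x-c[0]); rm=(z>.098)&(z<.13)&(((np.hypot(q,y-c[1])<.043)&(q<0))|((q>=0)&(q<.043)&(abs(y-c[1])<.043)))
    # local normal consistency skipped
    k,m,s=fit(H[rm]);p=np.array([c[0],c[1],1])
    print(n,"roof slope x,y deg",np.degrees(k[:2]).round(2),"hill",np.degrees(h[:2]).round(2),"height at centre above hill mm",round(1000*(p@k-p@h),2),m,round(s*1000,2))
for n in("top","scene"):
    an(n,np.load(f"pics/{n}0.npy"),(-.003,.109))
    d=np.median([optics.snapshot(n)[1] for _ in range(4)],0); np.save(f"pics/{n}f.npy",d)
    an(n,d,(.026,.009))
E
```

```text
top roof slope x,y deg [-6.66  0.88] hill [ 0.17 -0.14] height at centre above hill mm 63.38 465 3.22
top roof slope x,y deg [0.36 0.13] hill [ 0.06 -0.05] height at centre above hill mm 56.12 469 2.0
scene roof slope x,y deg [-7.24  1.06] hill [0.08 0.09] height at centre above hill mm 61.81 632 1.42
scene roof slope x,y deg [0.17 0.17] hill [0.04 0.04] height at centre above hill mm 56.01 461 0.56
```

```bash
python3 -c "
from station import robot
print(robot.hand_in())"
```

```text
the job is handed in; nothing more can be done
None
```

I handed the job in at about 15 s: the emplacement was squared to the parapet wall, then slid along it until the peg dropped into the hole, and it now sits level and fully down with its flat side to the wall; the drum, ruin, tape measure and dice tray were not touched.

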